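Tumble the clamped bottle, then hold the reader's spring arm at its stop

ROBOT

A 6-joint arm with a two-finger parallel gripper is mounted at the origin on a cart in front of the work surface, level with it; the furniture and walls round the work are solid. World frame = base frame: x ahead of the robot, y to its left, z up, the work surface at z = 0. Lengths are in mm, angles in rad, forces in N, time in s.
With the tool pointing down it reaches from about 300 to 775 mm from the base axis. Payload 14.6 kg.
Tool frame: the origin (TCP) lies on the centre line of the jaws, within the pads' length; the fingertips stand 8 mm ahead of it and the grasp point (between the pads) lies 11 mm behind it; z points along the fingers, y is the line along which they close (so a half turn about z gives the same grasp; the last joint's range is limited). The gripper opens to 94 mm and grips with 3 to 60 N. Pads are 16 mm wide; open, the fingers measure 119 mm over their backs; the gripper's body (75 mm by 177 mm) begins 78 mm behind the grasp point.
Start: joints at [-1.335, 0.3, 1.521, -0, 1.321, -0.067], TCP at [164, -524.97, 213.446] pointing down, gripper open.
Joint ranges: [-3.03, 3.03], [-0.79, 2.21], [0.23, 2.52], [-1.04, 4.18], [0, 3.07], [-2.55, 2.55]. Speed limits (rad/s): [2.22, 2.22, 2.57, 3.14, 3.14, 3.14].

INTERFACE

Orientations are given as [roll, pitch, yaw] about the fixed x, y, z axes, in that order (R = Rz(yaw) Ry(pitch) Rx(roll)).
In Python, from cell import manip gives the robot as it stands.
- The arm moves only by the tool jog_arm, never from a script. Its argument "rows" is one flat list of numbers, 7 for each row, row after row: the shift along the world's x, y, z in cm, then the turn, a rotation vector about the world's x, y, z in rad, then the closure, from 0 (fully open) to 1 (shut). In form: [dx, dy, dz, rx, ry, rz, fingers, dx, dy, dz, rx, ry, rz, fingers, ...]. A call has 1 to 20 rows; each row shifts and turns the commanded pose from where the row before left it; what a row does not reach is not made up. A row lasts 1/12 s, in which the tool goes at most 41.7 mm and 7.16 degrees, less where a joint would pass 70% of its speed; a pose out of reach is approached as far as the arm can. A call with a gripper value outside its range is refused whole. The fingers move at their own pace and stop on an object; "newtons" is the grip in N (left out, the last holds). Time passes only in rows, so rows that do not move let the fingers close. It gives the time, the measured TCP pose, the force, the opening and the grip force at its end, in the units of the state.
- manip.read_state(): the state, without advancing time (a new reading comes with each control period).
- manip.camera(name): name is "scene" or "top" or "wrist"; returns (picture, depth): 480x640x3 uint8, blue, green, red; 480x640 float32, mm along the optical axis (not along the pixel's ray), 0 where there is no reading.
- manip.camera_model(name): a dict with "K" (3x3 intrinsics, pixels), "k1" (the pictures are not rectified: a ray, as slopes to the right and down, at radius r is drawn at 1 + k1 r^2 times it, then the intrinsics apply), "R" (3x3) and "t" (3): a world point X has camera coordinates R X + t. Camera axes: x right, y down, z forward; pixel columns grow to the right and rows downward; lengths in mm; the calibration is good to about 2 mm. A picture is of the moment at which its call begins: read the wrist's pose just before it. camera_model takes no time and is no camera call; for the wrist camera it gives the pose at the moment of the call.
- manip.sign_off(): hands the job in; it is judged then, once.
The state is a dict: "clock": time; "joints": joint angles; "qd": joint speeds; "effort": joint torques, N m; "eef_pos": TCP position; "eef_rot": TCP orientation; "wrist_force": force on the tool from outside, world axes, zero at the start; "moment": the same for the moment, N m; "finger_gap": finger opening in mm; "finger_force": force on a finger pad.
Only numpy, scipy, OpenCV 4.12 (cv2) and the standard library are available. Lean on these libraries where they do the work, as an engineer would, in place of code of your own. Each camera call takes 0.05 s, during which the arm holds its last target. There are 200 camera calls.

TASK

The small bottle clamped in the reader's swivel cradle has to be mixed and read. Turn the crank half a turn over the top, until the bottle is fully upside down, then turn it all the way back until the bottle stands upright again, and let go of the crank. Then swing the spring-loaded sensor arm by its upright handle towards the bottle, against its spring, right up to its stop, and finish while still holding it there; leave the jar, the white bottle and the beaker where they stand.

Things in the scene. Friction and masses are not known exactly. Their poses are not given: they have to be found in the camera images.
- reader: fixed grey base plate, 150 (x) by 270 (y) by 12 mm. Origin: middle of the plate, on the worktop; x points away from the robot (yaw within 0.25 rad), y left, z up. Left: two dark uprights, 30 mm wide, 115 mm high, at x -40 and +50, y +75 mm, carrying the swivel cradle. Right: hanger and pivot body of the sensor arm, 111 mm high; pivot axis upright at x +5, y -80 mm
- cradle (a joint): angle (rad) of the swivel cradle about a level axis parallel to the reader's x through reader point (5, 75, 100) mm. 0 = bottle upright, crank pointing left (reader's +y); grows as the crank goes up over the top to the right; pi = bottle upside down, crank pointing right (-y). Hard stops at 0 and pi; friction about 0.08 N m keeps it where it is left. Starts between 0 and 0.3
- crank_bar (a point): middle of the crank bar: plain steel, round, 12 mm thick, parallel to the reader's x, on the robot's side; free for 23 mm either way from this point. It moves on a half circle of 55 mm radius in the reader's plane x = -78 mm: from y +130 (100 mm above the worktop) over y +75 (155 mm high) to y +20 mm (100 mm high). It can be pinched from above all the way
- dark_bottle: the closed dark bottle, 44 mm in diameter and 91 mm high, clamped in a metal collar in the middle of the cradle and not removable. Origin at the centre of its base, z along the bottle towards its cap; upright it stands 56 to 147 mm above the worktop
- sensor_arm (a joint): angle (rad) of the sensor arm about its upright pivot. 0 = at rest, pointing 0.27 rad to the left of the reader's +x; grows counter-clockwise seen from above, towards the bottle; 1.3 = against its stop, pointing along the reader's +y. A spring drives it back to 0: 0.23 N m at 0, 0.81 N m at the stop (2.3 and 8.1 N at the handle)
- handle (a point): point on the sensor arm's upright handle, a plain steel post 14 mm thick, 80 mm long, 100 mm from the pivot axis, above the black sensor head. The point lies on the post's axis, 148 mm above the worktop, 17 mm below the top. At the stop it stands at reader x +5, y +20 mm, 33 mm from the bottle's side
- jar: loose bystander: white screw jar with a wide lid, 64 mm in diameter, 71 mm high, origin at the centre of its base; to be left alone
- white_bottle: loose bystander: white bottle 52 mm in diameter, 105 mm high, origin at the centre of its base; to be left alone
- cup: loose bystander: open plastic beaker 62 mm in diameter, 83 mm high, origin at the centre of its base; to be left alone

How it is judged:
By the outcome, as a careful person would: the job done as asked, in the order asked, and still so for the second after the job is handed in, while the arm keeps its last pose, push and grip.
It also fails if it takes over 64 s, if anything falls off the work surface, if the arm or the gripper's body presses on something with over 40 N, if the wrist force passes 120 N, or if a joint passes its speed limit or range.

## Working session

There is one attempt and no reset: what is moved stays moved. The work goes in short steps, Python scripts to look and compute and a tool call to move; the robot and the scene stay as the last step left them, time stands still between calls to the robot, and variables do not carry over. Pictures are saved under pics/ and viewed, at most 10 in all, crops included, and the job is handed in when it is done.

Besides the shell and the picture viewer there is one more tool, called after "Request:" as a command line: name --argument value ..., lists and objects as JSON in quotes. jog_arm: Moves the arm, as the interface text tells. Its arguments: {"type":"object","properties":{"rows":{"type":"array"},"newtons":{"type":"number"}},"required":["rows"]}

```bash
ls; mkdir -p pics
python3 - <<'E'
from cell import manip
import cv2,numpy as np
s=manip.read_state();print({k:s[k] for k in('clock','eef_pos','eef_rot','finger_gap','wrist_force')})
for n in('scene','top'):
    p,d=manip.camera(n);cv2.imwrite(f'pics/{n}0.png',p);np.savez(f'pics/{n}0.npz',d=d,p=p)
    m=manip.camera_model(n);print(n,m)
E
```

```text
pics
{'clock': 0.0, 'eef_pos': array([ 163.93677525, -524.73378062,  212.87934408]), 'eef_rot': array([-3.14042086e+00, -6.90464128e-05,  3.02798685e-01]), 'finger_gap': 93.89661422255662, 'wrist_force': array([-0.14525364,  0.86068661, -0.09447303])}
scene {'K': array([[543.92254971,   0.        , 327.88623474],
       [  0.        , 543.92254971, 236.04540888],
       [  0.        ,   0.        ,   1.        ]]), 'k1': 0.028517488510747303, 'R': array([[-0.54039042, -0.84135728, -0.00980383],
       [-0.31916281,  0.21574621, -0.92281562],
       [ 0.77853278, -0.4955517 , -0.38511714]]), 't': array([384.75512328, 261.63557604, 798.89533255])}
top {'K': array([[532.27763895,   0.        , 320.91441114],
       [  0.        , 532.27763895, 238.19090819],
       [  0.        ,   0.        ,   1.        ]]), 'k1': -0.018778911515444953, 'R': array([[-0.02638119, -0.99964054,  0.00477644],
       [-0.98809674,  0.02535155, -0.15173043],
       [ 0.1515548 , -0.00872242, -0.98841037]]), 't': array([ 125.96690336,  527.1799563 , 1165.56219679])}
```

View pics/scene0.png

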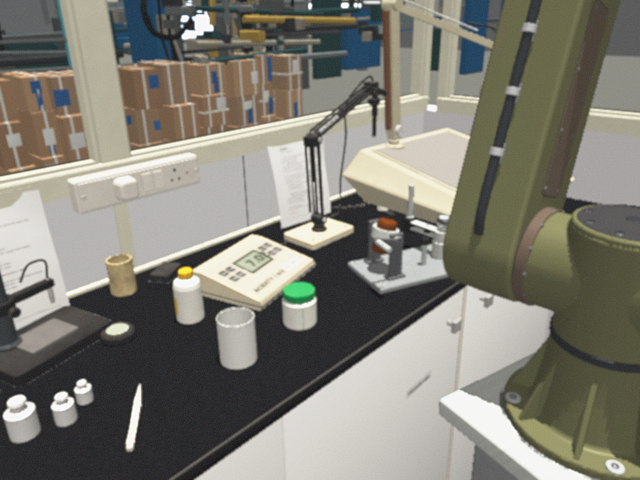

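View pics/top0.png

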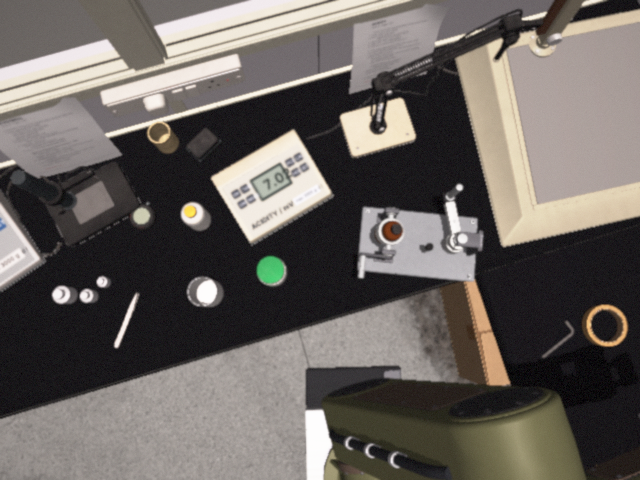

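The top view shows the reader at about (360–478, 205–280). The crank is at lower left (361,267), the bottle cap at (391,231), the sensor pivot near (457,241) and the handle near (452,190). Next I'll fit the plate from depth.

```bash
cat > h.py <<'E'
import numpy as np,cv2
def cloud(m,d):
    v,u=np.mgrid[0:480,0:640].astype(np.float32)
    q=cv2.undistortPoints(np.stack([u.ravel(),v.ravel()],1)[:,None].astype(np.float64),m['K'],np.array([m['k1'],0,0,0.]))[:,0]
    P=np.c_[q,np.ones(len(q))]*d.reshape(-1,1)
    W=(P-m['t'])@m['R']; W[d.ravel()==0]=np.nan
    return W.reshape(480,640,3)
def proj(m,X):
    r=cv2.Rodrigues(m['R'])[0]
    return cv2.projectPoints(np.array(X,float).reshape(-1,1,3),r,m['t'],m['K'],np.array([m['k1'],0,0,0.]))[0][:,0]
E
python3 - <<'E'
from cell import manip
import numpy as np,cv2
from h import *
m=manip.camera_model('top');z=np.load('pics/top0.npz');W=cloud(m,z['d'])
S=np.zeros((480,640),bool);S[195:290,350:485]=1
R=W[S]
tbl=R[np.abs(R[:,2])<6];print('table z',np.median(tbl[:,2]),len(tbl))
g=z['p'].astype(int)
grey=(g.min(2)>90)&S&(np.abs(W[...,2]-12)<8)
pl=W[grey];print(len(pl),np.median(pl,0))
print('rect',cv2.minAreaRect(pl[:,:2].astype(np.float32)))
# boundary-trimmed rectangle
k=cv2.morphologyEx(grey.astype(np.uint8),cv2.MORPH_OPEN,np.ones((3,3)))>0
r=cv2.minAreaRect(W[k][:,:2].astype(np.float32));print(r,cv2.boxPoints(r))
for lo,hi in((85,98),(98,112),(112,125),(125,140),(140,155),(155,175)):
    q=S&(W[...,2]>lo)&(W[...,2]<hi);n,l,st,c=cv2.connectedComponentsWithStats(q.astype(np.uint8))
    for i in range(1,n):
        if st[i,4]>4:print(lo,hi,st[i,4],c[i].round(),W[l==i].mean(0).round(1))
c=cv2.resize(z['p'][180:300,345:495],None,fx=5,fy=5,interpolation=cv2.INTER_CUBIC);cv2.imwrite('pics/c1.png',c)
for n,u,v in(('jar',271,270),('wb',195,212),('cup',207,291)):print(n,W[v-3:v+4,u-3:u+4].reshape(-1,3).mean(0).round())
E
```

```text
table z 0.5912652718025908 4380
5093 [ 501.08537326 -114.63934977   12.86571302]
rect ((518.9598999023438, -112.423828125), (271.9793701171875, 157.10450744628906), 82.5035629272461)
((515.9828491210938, -111.08245849609375), (269.69732666015625, 150.59815979003906), 82.67754364013672) [[ 424.11093  -235.23425 ]
 [ 573.48096  -254.4285  ]
 [ 607.85474    13.069336]
 [ 458.48474    32.26358 ]]
85 98 21 [449. 198.] [ 605.8 -170.4   90.1]
85 98 6 [384. 213.] [575.  -25.8  89. ]
85 98 18 [454. 240.] [ 511.9 -177.2   90.5]
85 98 9 [381. 243.] [507.4 -17.3  95.8]
85 98 8 [476. 251.] [ 486.3 -223.4   90.8]
98 112 11 [451. 196.] [ 605.1 -171.9  104.4]
98 112 58 [390. 215.] [566.1 -38.3 106.8]
98 112 89 [383. 240.] [513.1 -19.2 106. ]
98 112 11 [400. 224.] [546.8 -57.4 107.5]
98 112 41 [398. 239.] [513.9 -52.7 107.9]
98 112 390 [471. 240.] [ 507.9 -208.   106.6]
98 112 70 [384. 256.] [477.4 -20.2 108.5]
112 125 6 [452. 195.] [ 604.5 -170.7  116.6]
112 125 60 [391. 210.] [575.2 -38.9 115.7]
112 125 165 [384. 232.] [527.5 -20.6 117.2]
112 125 27 [461. 238.] [ 511.6 -186.2  113.6]
112 125 71 [388. 252.] [485.9 -27.9 115.7]
112 125 173 [363. 263.] [463.2  25.5 117.3]
125 140 195 [390. 231.] [528.6 -32.3 131.1]
140 155 95 [396. 229.] [528.9 -42.1 146.6]
jar [458. 223.  72.]
wb [586. 384.  99.]
cup [420. 377.   4.]
```

View pics/c1.png

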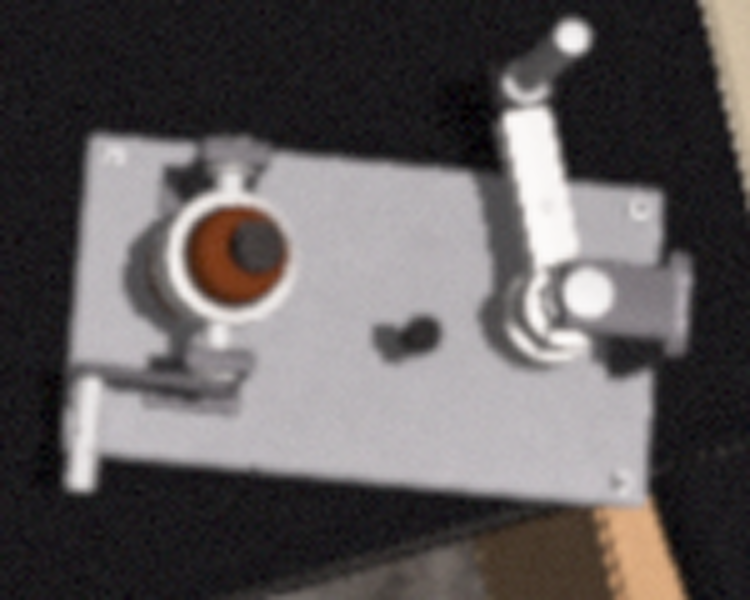

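Run:
```python
from cell import manip
import numpy as np,cv2
from h import *
m=manip.camera_model('top');z=np.load('pics/top0.npz');W=cloud(m,z['d'])
def ray(u,v,zz):
    q=cv2.undistortPoints(np.array([[[u,v]]],float),m['K'],np.array([m['k1'],0,0,0.]))[0,0]
    d=m['R'].T@np.r_[q,1];c=-m['R'].T@m['t'];return (c+d*(zz-c[2])/d[2]).round(1)
print('handle top',ray(459.2,187.0,165)); print('pivot cap',ray(462.2,238.4,111))
print('bar',ray(360.6,276.8,117),ray(362.6,255.8,117)); print('cap',ray(396.2,228.5,146))
a=-.128;c,s=np.cos(a),np.sin(a);Rz=np.array([[c,-s],[s,c]])
print('plate ctr tilt');o=np.array([516,-111.])
for n,p in(('bar',(-78,128.7)),('pi bar',(-78,20)),('top bar',(-78,75)),('hand0',(101.4,-53.3)),('hand1',(5,20)),('pivot',(5,-80))):print(n,(o+Rz@p).round(1))
for n,w in(('handle',(459.2,187.0,165)),('bar',(361.6,266.3,117)),('pivot',(462.2,238.4,111))):print(n,(Rz.T@(ray(*w)[:2]-o)).round(1))
# plate corners by contour
g=z['p'];S=np.zeros((480,640),np.uint8);S[195:290,350:485]=1
mask=((g.min(2)>90)&(np.abs(W[...,2]-12)<8)).astype(np.uint8)*S
r=cv2.minAreaRect(np.argwhere(cv2.morphologyEx(mask,cv2.MORPH_CLOSE,np.ones((7,7))))[:,::-1].astype(np.float32));print(cv2.boxPoints(r))
print([ray(*p,12) for p in cv2.boxPoints(r)])
# obstacles
F=W.reshape(-1,3);q=(F[:,2]>150)&(F[:,0]>150)&(F[:,0]<760)&(F[:,1]>-600)&(F[:,1]<250)
H={}
for p in F[q]:
    k=(int(p[0]//50*50),int(p[1]//50*50));H[k]=max(H.get(k,0),int(p[2]))
print(sorted(H.items()))
ms=manip.camera_model('scene');p=np.load('pics/scene0.npz')['p'].copy()
def w3(x,y,zz):return np.r_[o+Rz@np.array([x,y]),zz]
for P in(w3(-75,-135,12),w3(-75,135,12),w3(75,135,12),w3(75,-135,12),w3(101.4,-53.3,165),w3(-101,128.7,112),w3(-55,128.7,112),w3(5,75,147)):
    u=proj(ms,P)[0];cv2.circle(p,tuple(int(round(t*16)) for t in u),24,(0,0,255),1,shift=4)
cv2.imwrite('pics/c2.png',cv2.resize(p[170:310,330:480],None,fx=4,fy=4))
```

```text
handle top [ 610.6 -174.7  165. ]
pivot cap [ 511.2 -188.7  111. ]
bar [434.5  31.9 117. ] [478.7  26.  117. ]
cap [530.3 -43.3 146. ]
plate ctr tilt
bar [455.1  26.6]
pi bar [441.2 -81.2]
top bar [448.2 -26.7]
hand0 [ 609.8 -176.8]
hand1 [523.5 -91.8]
pivot [ 510.7 -191. ]
handle [102.  -51.1]
bar [-76.9 131.3]
pivot [  5.2 -77.7]
[[355.99005 270.09903]
 [362.60394 203.96042]
 [479.5346  215.65347]
 [472.92072 281.79208]]
[array([458.3,  33.3,  12. ]), array([613.1,  12.2,  12. ]), array([ 578.4, -260.6,   12. ]), array([ 424.4, -234.3,   12. ])]
[((150, -500), 218), ((150, -300), 577), ((150, -250), 607), ((150, -200), 648), ((150, -150), 694), ((150, -100), 697), ((150, -50), 689), ((150, 0), 625), ((150, 50), 483), ((150, 100), 330), ((200, -150), 694), ((200, -100), 697), ((200, -50), 691), ((200, 0), 619), ((200, 50), 459), ((200, 100), 309), ((250, -150), 687), ((250, -100), 693), ((250, -50), 674), ((500, -50), 153), ((600, -200), 169), ((750, -350), 150)]
```

View pics/c2.png

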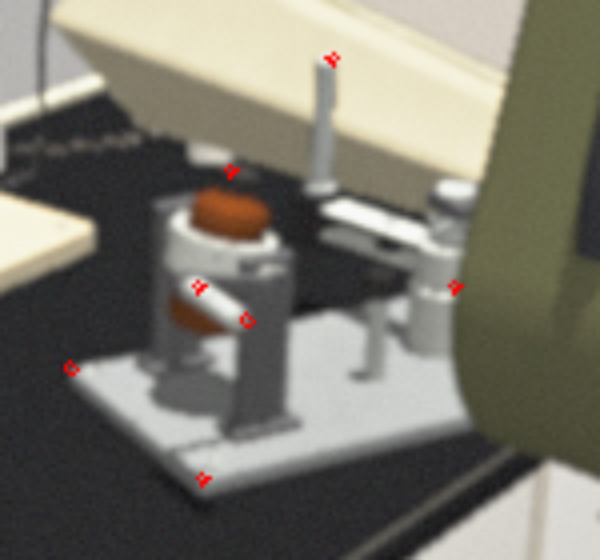

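Request:
jog_arm --rows '[1.46,2.77,0,0,0,-0.0216,0.4,1.46,2.77,0,0,0,-0.0216,0.4,1.46,2.77,0,0,0,-0.0216,0.4,1.46,2.77,0,0,0,-0.0216,0.4,1.46,2.77,0,0,0,-0.0216,0.4,1.46,2.77,0,0,0,-0.0216,0.4,1.46,2.77,0,0,0,-0.0216,0.4,1.46,2.77,0,0,0,-0.0216,0.4,1.46,2.77,0,0,0,-0.0216,0.4,1.46,2.77,0,0,0,-0.0216,0.4,1.46,2.77,0,0,0,-0.0216,0.4,1.46,2.77,0,0,0,-0.0216,0.4,1.46,2.77,0,0,0,-0.0216,0.4,1.46,2.77,0,0,0,-0.0216,0.4,1.46,2.77,0,0,0,-0.0216,0.4,1.46,2.77,0,0,0,-0.0216,0.4,1.46,2.77,0,0,0,-0.0216,0.4,1.46,2.77,0,0,0,-0.0216,0.4,1.46,2.77,0,0,0,-0.0216,0.4,1.46,2.77,0,0,0,-0.0216,0.4]' --newtons 15

```text
clock: 1.77
eef_pos: [456.3, 30.7, 213.3]
eef_rot: [3.142, 0.0, -0.13]
wrist_force: [0.4, -1.2, 0.3]
finger_gap: 56.4
finger_force: 0.0
```

Run:
```python
from cell import manip
import numpy as np,cv2
from h import *
m=manip.camera_model('wrist');p,d=manip.camera('wrist');W=cloud(m,d)
print(manip.read_state()['eef_pos'])
q=(W[...,2]>95)&(W[...,2]<135)&(W[...,0]<472)&(W[...,0]>425)&(abs(W[...,1]-29)<25)
n,l,st,c=cv2.connectedComponentsWithStats(q.astype(np.uint8))
for i in range(1,n):
    if st[i,4]>30:P=W[l==i];print(st[i],P.mean(0).round(1),P.min(0).round(1),P.max(0).round(1),np.percentile(P[:,2],95))
cv2.imwrite('pics/w1.png',p)
```

```text
[457.93717275  33.87432318 213.19841767]
[312 221  17  60 989] [452.4  29.5 116.5] [431.5  21.8 111.9] [472.   37.4 120.5] 118.30196226253035
```

View pics/w1.png

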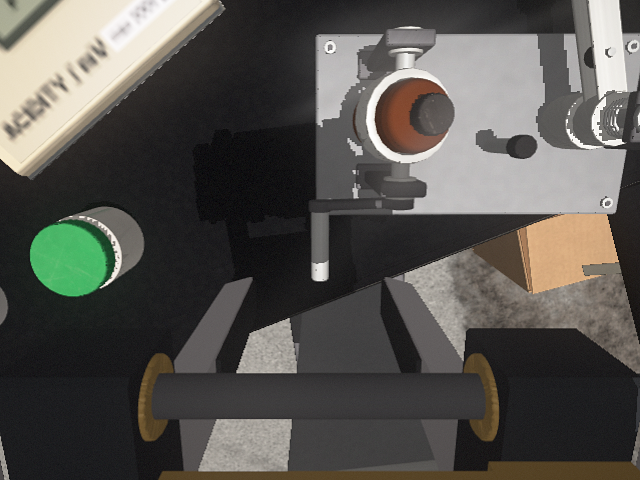

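The wrist view shows the bar from about (320,205) to (320,280), centred between the fingers. I'll let the arm settle while lowering it partway.

Request:
jog_arm --rows '[0,0,-2,0,0,0,0.4,0,0,-2,0,0,0,0.4,0,0,-2,0,0,0,0.4,0,0,0,0,0,0,0.4,0,0,0,0,0,0,0.4,0,0,0,0,0,0,0.4]'

```text
clock: 2.32
eef_pos: [456.4, 29.0, 154.5]
eef_rot: [-3.141, -0.001, -0.129]
wrist_force: [0.7, 0.9, 0.5]
finger_gap: 56.6
finger_force: 0.0
```

Request:
jog_arm --rows '[-0.05,0,-1.3,0,0,0,0.4,-0.05,0,-1.3,0,0,0,0.4,0,0,-1.3,0,0,0,0.4,0,0,-1.3,0,0,0,0.4,0,0,0,0,0,0,0.4,0,0,0,0,0,0,1,0,0,0,0,0,0,1,0,0,0,0,0,0,1,0,0,0,0,0,0,1,0,0,0,0,0,0,1,0,0,0,0,0,0,1,0,0,0,0,0,0,1]' --newtons 15

```text
clock: 3.32
eef_pos: [455.1, 29.1, 101.6]
eef_rot: [-3.141, -0.0, -0.129]
wrist_force: [-0.0, 4.5, 0.5]
finger_gap: 13.1
finger_force: 2.3
```

```bash
cat > arc.py <<'E'
import numpy as np
def arc(a0,a1,n):
    a=np.linspace(a0,a1,n+1);y=5.5*np.cos(a);z=5.5*np.sin(a)
    T=np.round(np.c_[.128*y,.992*y,z],2);D=np.diff(T,axis=0).round(2)
    print(', '.join(f'{r[0]:g}, {r[1]:g}, {r[2]:g}, 0, 0, 0, 1' for r in D))
if __name__=='__main__':
    arc(.22,1.57,14);arc(1.57,np.pi,16);arc(np.pi,1.57,16);arc(1.57,0,16)
E
python3 arc.py
```

```text
-0.02, -0.13, 0.51, 0, 0, 0, 1, -0.03, -0.19, 0.5, 0, 0, 0, 1, -0.03, -0.24, 0.47, 0, 0, 0, 1, -0.03, -0.27, 0.45, 0, 0, 0, 1, -0.04, -0.32, 0.42, 0, 0, 0, 1, -0.05, -0.36, 0.39, 0, 0, 0, 1, -0.05, -0.4, 0.35, 0, 0, 0, 1, -0.05, -0.42, 0.31, 0, 0, 0, 1, -0.06, -0.46, 0.27, 0, 0, 0, 1, -0.06, -0.47, 0.22, 0, 0, 0, 1, -0.07, -0.5, 0.18, 0, 0, 0, 1, -0.06, -0.51, 0.13, 0, 0, 0, 1, -0.07, -0.52, 0.07, 0, 0, 0, 1, -0.07, -0.53, 0.03, 0, 0, 0, 1
-0.07, -0.53, -0.03, 0, 0, 0, 1, -0.07, -0.53, -0.07, 0, 0, 0, 1, -0.06, -0.52, -0.14, 0, 0, 0, 1, -0.07, -0.5, -0.18, 0, 0, 0, 1, -0.06, -0.49, -0.23, 0, 0, 0, 1, -0.06, -0.46, -0.28, 0, 0, 0, 1, -0.06, -0.43, -0.32, 0, 0, 0, 1, -0.05, -0.4, -0.36, 0, 0, 0, 1, -0.04, -0.36, -0.4, 0, 0, 0, 1, -0.05, -0.32, -0.43, 0, 0, 0, 1, -0.03, -0.27, -0.47, 0, 0, 0, 1, -0.03, -0.23, -0.48, 0, 0, 0, 1, -0.02, -0.18, -0.51, 0, 0, 0, 1, -0.02, -0.13, -0.53, 0, 0, 0, 1, -0.01, -0.08, -0.53, 0, 0, 0, 1, 0, -0.03, -0.54, 0, 0, 0, 1
0, 0.03, 0.54, 0, 0, 0, 1, 0.01, 0.08, 0.53, 0, 0, 0, 1, 0.02, 0.13, 0.53, 0, 0, 0, 1, 0.02, 0.18, 0.51, 0, 0, 0, 1, 0.03, 0.23, 0.48, 0, 0, 0, 1, 0.03, 0.27, 0.47, 0, 0, 0, 1, 0.05, 0.32, 0.43, 0, 0, 0, 1, 0.04, 0.36, 0.4, 0, 0, 0, 1, 0.05, 0.4, 0.36, 0, 0, 0, 1, 0.06, 0.43, 0.32, 0, 0, 0, 1, 0.06, 0.46, 0.28, 0, 0, 0, 1, 0.06, 0.49, 0.23, 0, 0, 0, 1, 0.07, 0.5, 0.18, 0, 0, 0, 1, 0.06, 0.52, 0.14, 0, 0, 0, 1, 0.07, 0.53, 0.07, 0, 0, 0, 1, 0.07, 0.53, 0.03, 0, 0, 0, 1
0.07, 0.54, -0.03, 0, 0, 0, 1, 0.07, 0.53, -0.08, 0, 0, 0, 1, 0.06, 0.52, -0.13, 0, 0, 0, 1, 0.07, 0.5, -0.18, 0, 0, 0, 1, 0.06, 0.48, -0.23, 0, 0, 0, 1, 0.06, 0.46, -0.28, 0, 0, 0, 1, 0.06, 0.43, -0.32, 0, 0, 0, 1, 0.05, 0.4, -0.36, 0, 0, 0, 1, 0.04, 0.36, -0.4, 0, 0, 0, 1, 0.05, 0.32, -0.44, 0, 0, 0, 1, 0.03, 0.27, -0.46, 0, 0, 0, 1, 0.03, 0.23, -0.49, 0, 0, 0, 1, 0.02, 0.18, -0.5, 0, 0, 0, 1, 0.02, 0.13, -0.53, 0, 0, 0, 1, 0.01, 0.08, -0.53, 0, 0, 0, 1, 0, 0.03, -0.54, 0, 0, 0, 1
```

Request:
jog_arm --rows '[0,0,0,0,0,0,1,-0.02,-0.13,0.51,0,0,0,1,-0.03,-0.19,0.5,0,0,0,1,-0.03,-0.24,0.47,0,0,0,1,-0.03,-0.27,0.45,0,0,0,1,-0.04,-0.32,0.42,0,0,0,1,-0.05,-0.36,0.39,0,0,0,1,-0.05,-0.4,0.35,0,0,0,1,-0.05,-0.42,0.31,0,0,0,1,-0.06,-0.46,0.27,0,0,0,1,-0.06,-0.47,0.22,0,0,0,1,-0.07,-0.5,0.18,0,0,0,1,-0.06,-0.51,0.13,0,0,0,1,-0.07,-0.52,0.07,0,0,0,1,-0.07,-0.53,0.03,0,0,0,1,0,0,0,0,0,0,1,0,0,0,0,0,0,1]' --newtons 20

```text
clock: 4.73
eef_pos: [448.4, -24.3, 145.0]
eef_rot: [-3.142, -0.001, -0.13]
wrist_force: [-2.1, 1.0, 7.2]
finger_gap: 11.4
finger_force: 20.0
```

Request:
jog_arm --rows '[-0.07,-0.53,-0.03,0,0,0,1,-0.07,-0.53,-0.07,0,0,0,1,-0.06,-0.52,-0.14,0,0,0,1,-0.07,-0.5,-0.18,0,0,0,1,-0.06,-0.49,-0.23,0,0,0,1,-0.06,-0.46,-0.28,0,0,0,1,-0.06,-0.43,-0.32,0,0,0,1,-0.05,-0.4,-0.36,0,0,0,1,-0.04,-0.36,-0.4,0,0,0,1,-0.05,-0.32,-0.43,0,0,0,1,-0.03,-0.27,-0.47,0,0,0,1,-0.03,-0.23,-0.48,0,0,0,1,-0.02,-0.18,-0.51,0,0,0,1,-0.02,-0.13,-0.53,0,0,0,1,-0.01,-0.08,-0.53,0,0,0,1,0,-0.03,-0.54,0,0,0,1,0,0,-0.2,0,0,0,1,0,0,-0.2,0,0,0,1,0,0,0,0,0,0,1,0,0,0,0,0,0,1]'

```text
clock: 6.4
eef_pos: [442.7, -78.5, 86.7]
eef_rot: [-3.141, -0.004, -0.129]
wrist_force: [1.9, 12.4, 18.8]
finger_gap: 11.3
finger_force: 20.0
```

Run:
```python
from cell import manip
import cv2,numpy as np
a,_=manip.camera('scene');b,_=manip.camera('wrist')
cv2.imwrite('pics/p3.png',np.hstack([cv2.resize(a[170:310,330:480],(450,420)),cv2.resize(b[:320,240:560],(350,420))]))
print(manip.read_state()['wrist_force'])
```

```text
[ 1.8633616  11.85415912 18.17015234]
```

View pics/p3.png

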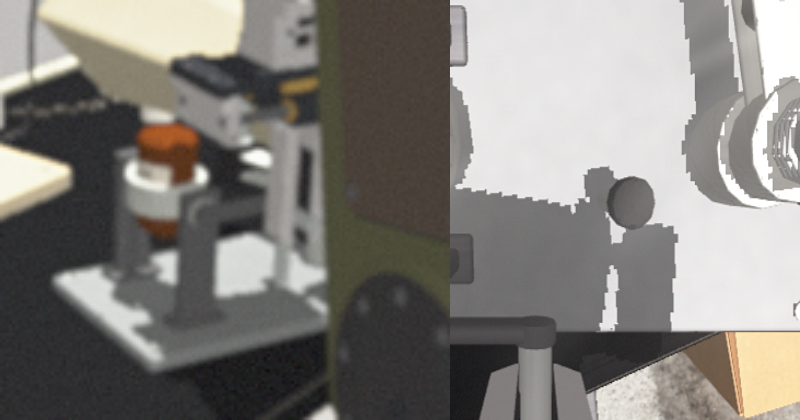

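Bottle is upside down, with the crank arm level and pointing right against the stop. Now I'll turn it back.

Request:
jog_arm --rows '[0,0.03,0.54,0,0,0,1,0.01,0.08,0.53,0,0,0,1,0.02,0.13,0.53,0,0,0,1,0.02,0.18,0.51,0,0,0,1,0.03,0.23,0.48,0,0,0,1,0.03,0.27,0.47,0,0,0,1,0.05,0.32,0.43,0,0,0,1,0.04,0.36,0.4,0,0,0,1,0.05,0.4,0.36,0,0,0,1,0.06,0.43,0.32,0,0,0,1,0.06,0.46,0.28,0,0,0,1,0.06,0.49,0.23,0,0,0,1,0.07,0.5,0.18,0,0,0,1,0.06,0.52,0.14,0,0,0,1,0.07,0.53,0.07,0,0,0,1,0.07,0.53,0.03,0,0,0,1,0,0,0,0,0,0,1]'

```text
clock: 7.92
eef_pos: [449.3, -24.6, 141.3]
eef_rot: [3.14, -0.004, -0.129]
wrist_force: [1.6, -0.6, 9.6]
finger_gap: 11.4
finger_force: 20.0
```

Request:
jog_arm --rows '[0.07,0.54,-0.03,0,0,0,1,0.07,0.53,-0.08,0,0,0,1,0.06,0.52,-0.13,0,0,0,1,0.07,0.5,-0.18,0,0,0,1,0.06,0.48,-0.23,0,0,0,1,0.06,0.46,-0.28,0,0,0,1,0.06,0.43,-0.32,0,0,0,1,0.05,0.4,-0.36,0,0,0,1,0.04,0.36,-0.4,0,0,0,1,0.05,0.32,-0.44,0,0,0,1,0.03,0.27,-0.46,0,0,0,1,0.03,0.23,-0.49,0,0,0,1,0.02,0.18,-0.5,0,0,0,1,0.02,0.13,-0.53,0,0,0,1,0.01,0.08,-0.53,0,0,0,1,0,0.03,-0.54,0,0,0,1,0,0,-0.2,0,0,0,1,0,0,-0.2,0,0,0,1,0,0,0,0,0,0,1,0,0,0,0,0,0,1]'

```text
clock: 9.58
eef_pos: [455.1, 31.0, 81.2]
eef_rot: [-3.141, 0.0, -0.129]
wrist_force: [2.5, 4.7, 3.4]
finger_gap: 11.3
finger_force: 20.0
```

Request:
jog_arm --rows '[0,0,-0.2,0,0,0,1,0,0,-0.2,0,0,0,1,0,0,-0.2,0,0,0,1,0,0,0,0,0,0,1]'

```text
clock: 9.92
eef_pos: [456.4, 30.9, 76.7]
eef_rot: [-3.14, -0.003, -0.129]
wrist_force: [0.6, 3.2, 20.5]
finger_gap: 11.7
finger_force: 20.0
```

Run:
```python
from cell import manip
import cv2,numpy as np
from h import *
m=manip.camera_model('scene');a,d=manip.camera('scene');W=cloud(m,d)
b,_=manip.camera('wrist')
for k in range(1):
    pass
cv2.imwrite('pics/p4.png',np.hstack([cv2.resize(a[170:310,330:480],(450,420),interpolation=cv2.INTER_CUBIC),cv2.resize(b[:320,240:560],(350,420))]))
```

```text
(no output)
```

View pics/p4.png

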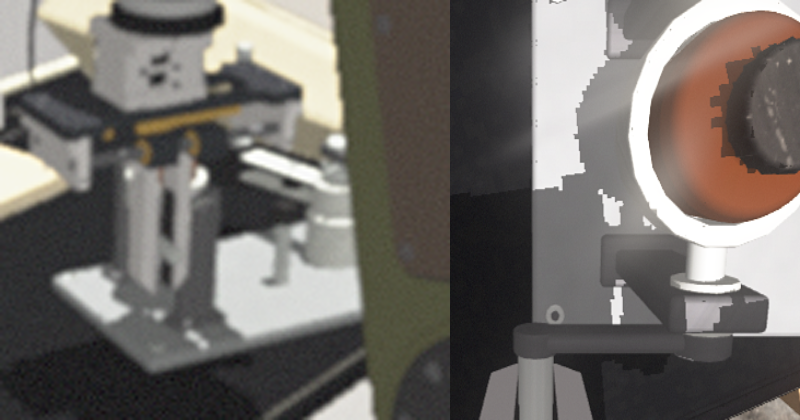

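Request:
jog_arm --rows '[0,0,0,0,0,0,0.5,0,0,0,0,0,0,0.5,0,0,0,0,0,0,0.5,0,0,0,0,0,0,0.5,0,0,0,0,0,0,0.5,0,0,1,0,0,0,0.5,0,0,2,0,0,0,0.4,0,0,3,0,0,0,0.4,0,0,3,0,0,0,0.4,0,0,3,0,0,0,0.4,0,0,3,0,0,0,0.4,0,0,0,0,0,0,0.4,0,0,0,0,0,0,0.4]'

```text
clock: 11.1
eef_pos: [455.5, 30.4, 227.1]
eef_rot: [-3.141, -0.003, -0.129]
wrist_force: [0.4, -0.1, 0.1]
finger_gap: 56.7
finger_force: 0.0
```

Run:
```python
from cell import manip
import numpy as np,cv2
from h import *
m=manip.camera_model('wrist');p,d=manip.camera('wrist');W=cloud(m,d)
print(manip.read_state()['eef_pos'])
q=(W[...,2]>85)&(W[...,2]<135)&(W[...,0]<472)&(W[...,0]>425)&(abs(W[...,1]-29)<25)
n,l,st,c=cv2.connectedComponentsWithStats(q.astype(np.uint8))
for i in range(1,n):
    if st[i,4]>30:P=W[l==i];print(P.mean(0).round(1),np.percentile(P[:,2],95))
P=W[(W[...,2]>141)&(W[...,2]<152)&(abs(W[...,0]-530)<30)&(abs(W[...,1]+40)<40)];print('cap',P.mean(0),np.ptp(P,0),len(P))
m=manip.camera_model('wrist');Z=np.load('pics/top0.npz')
t,d=manip.camera('top');W=cloud(manip.camera_model('top'),d)
for lo,hi in((98,120),(155,175)):
    q=(W[...,2]>lo)&(W[...,2]<hi)&(W[...,0]>420)&(W[...,0]<680);q[:195]*=1;n,l,st,c=cv2.connectedComponentsWithStats(q.astype(np.uint8))
    for i in range(1,n):
        if st[i,4]>4:print(lo,st[i,4],c[i].round(),W[l==i].mean(0).round(1))
cv2.imwrite('pics/w5.png',p)
```

```text
[454.93185859  30.41746751 225.66995432]
[452.8  30.7 104.6] 106.70414710435443
cap [529.98244889 -33.74333843 146.87377158] [22.62541436 22.68002133  8.84990632] 1237Traceback (most recent call last):
  File "<stdin>", line 14, in <module>
numpy._core._exceptions._UFuncOutputCastingError: Cannot cast ufunc 'multiply' output from dtype('int64') to dtype('bool') with casting rule 'same_kind'
```

Upright is confirmed: the crank bar centre is at z≈100 and the cap is over the bottle axis. Next is the handle.

Request:
jog_arm --rows '[1.29,-1.71,0,0,0,0.0226,0.4,1.29,-1.71,0,0,0,0.0226,0.4,1.29,-1.71,0,0,0,0.0226,0.4,1.29,-1.71,0,0,0,0.0226,0.4,1.29,-1.71,0,0,0,0.0226,0.4,1.29,-1.71,0,0,0,0.0226,0.4,1.29,-1.71,0,0,0,0.0226,0.4,1.29,-1.71,0,0,0,0.0226,0.4,1.29,-1.71,0,0,0,0.0226,0.4,1.29,-1.71,0,0,0,0.0226,0.4,1.29,-1.71,0,0,0,0.0226,0.4,1.29,-1.71,0,0,0,0.0226,0.4,0,0,0,0,0,0,0.4,0,0,0,0,0,0,0.4,0,0,0,0,0,0,0.4,0,0,0,0,0,0,0.4]'

```text
clock: 12.53
eef_pos: [609.5, -174.0, 225.1]
eef_rot: [-3.141, 0.001, 0.142]
wrist_force: [-0.8, 0.2, 0.4]
finger_gap: 56.8
finger_force: 0.0
```

Run:
```python
from cell import manip
import numpy as np,cv2
from h import *
m=manip.camera_model('wrist');p,d=manip.camera('wrist');W=cloud(m,d)
print(manip.read_state()['eef_pos'])
q=(W[...,2]>110)&(W[...,2]<175)&(abs(W[...,0]-610)<40)&(abs(W[...,1]+175)<40)
n,l,st,c=cv2.connectedComponentsWithStats(q.astype(np.uint8))
for i in range(1,n):
    if st[i,4]>30:
        P=W[l==i];T=P[P[:,2]>160];print(st[i],P.mean(0).round(1),P.max(0),'top',T.mean(0).round(1),len(T),np.ptp(T,0) if len(T) else 0)
cv2.imwrite('pics/w5.png',p)
```

```text
[ 609.58848369 -174.0269226   225.39379253]
[307 230  24  43 836] [ 612.2 -173.7  152. ] [ 616.51738523 -167.20843976  167.02962327] top [ 610.2 -174.   164.6] 455 [13.54512509 13.40454196  7.02702217]
```

View pics/w5.png

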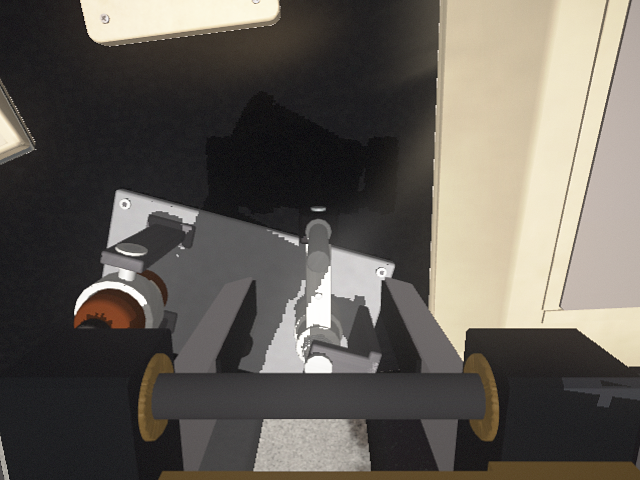

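The handle post at (318,230) is centred between the fingers. I'll descend and grip.

Request:
jog_arm --rows '[0,0,-1.5,0,0,0,0.4,0,0,-2,0,0,0,0.4,0,0,-2,0,0,0,0.4,0,0,-2,0,0,0,0.4,0,0,-1.3,0,0,0,0.4,0,0,0,0,0,0,0.4,0,0,0,0,0,0,1,0,0,0,0,0,0,1,0,0,0,0,0,0,1,0,0,0,0,0,0,1,0,0,0,0,0,0,1,0,0,0,0,0,0,1,0,0,0,0,0,0,1,0,0,0,0,0,0,1,0,0,0,0,0,0,1]' --newtons 35

```text
clock: 13.83
eef_pos: [609.9, -174.1, 137.7]
eef_rot: [-3.141, -0.0, 0.142]
wrist_force: [-1.5, 5.0, 2.0]
finger_gap: 13.4
finger_force: 35.0
```

Run:
```python
import numpy as np
f=.142+np.linspace(0,1.3,25);T=np.round(10*np.c_[np.cos(f),np.sin(f)],2)
D=np.diff(T,axis=0).round(2)
print(', '.join(f'{a:g}, {b:g}, 0, 0, 0, 0.0542, 1' for a,b in D))
```

```text
-0.09, 0.53, 0, 0, 0, 0.0542, 1, -0.12, 0.53, 0, 0, 0, 0.0542, 1, -0.15, 0.52, 0, 0, 0, 0.0542, 1, -0.18, 0.51, 0, 0, 0, 0.0542, 1, -0.2, 0.5, 0, 0, 0, 0.0542, 1, -0.23, 0.49, 0, 0, 0, 0.0542, 1, -0.26, 0.48, 0, 0, 0, 0.0542, 1, -0.28, 0.46, 0, 0, 0, 0.0542, 1, -0.31, 0.45, 0, 0, 0, 0.0542, 1, -0.33, 0.43, 0, 0, 0, 0.0542, 1, -0.35, 0.41, 0, 0, 0, 0.0542, 1, -0.38, 0.39, 0, 0, 0, 0.0542, 1, -0.39, 0.37, 0, 0, 0, 0.0542, 1, -0.42, 0.35, 0, 0, 0, 0.0542, 1, -0.43, 0.32, 0, 0, 0, 0.0542, 1, -0.45, 0.3, 0, 0, 0, 0.0542, 1, -0.47, 0.28, 0, 0, 0, 0.0542, 1, -0.48, 0.25, 0, 0, 0, 0.0542, 1, -0.49, 0.22, 0, 0, 0, 0.0542, 1, -0.5, 0.2, 0, 0, 0, 0.0542, 1, -0.52, 0.17, 0, 0, 0, 0.0542, 1, -0.52, 0.14, 0, 0, 0, 0.0542, 1, -0.53, 0.11, 0, 0, 0, 0.0542, 1, -0.54, 0.09, 0, 0, 0, 0.0542, 1
```

Request:
jog_arm --rows '[-0.09,0.53,0,0,0,0.0542,1,-0.12,0.53,0,0,0,0.0542,1,-0.15,0.52,0,0,0,0.0542,1,-0.18,0.51,0,0,0,0.0542,1,-0.2,0.5,0,0,0,0.0542,1,-0.23,0.49,0,0,0,0.0542,1,-0.26,0.48,0,0,0,0.0542,1,-0.28,0.46,0,0,0,0.0542,1,-0.31,0.45,0,0,0,0.0542,1,-0.33,0.43,0,0,0,0.0542,1,-0.35,0.41,0,0,0,0.0542,1,-0.38,0.39,0,0,0,0.0542,1,-0.39,0.37,0,0,0,0.0542,1,-0.42,0.35,0,0,0,0.0542,1,-0.43,0.32,0,0,0,0.0542,1,-0.45,0.3,0,0,0,0.0542,1]'

```text
clock: 15.17
eef_pos: [564.9, -104.1, 137.7]
eef_rot: [3.139, -0.001, 1.012]
wrist_force: [7.8, 1.1, -3.3]
finger_gap: 13.5
finger_force: 35.0
```

Request:
jog_arm --rows '[-0.47,0.28,0,0,0,0.0542,1,-0.48,0.25,0,0,0,0.0542,1,-0.49,0.22,0,0,0,0.0542,1,-0.5,0.2,0,0,0,0.0542,1,-0.52,0.17,0,0,0,0.0542,1,-0.52,0.14,0,0,0,0.0542,1,-0.53,0.11,0,0,0,0.0542,1,-0.54,0.09,0,0,0,0.0542,1,0,0,0,0,0,0,1,0,0,0,0,0,0,1,0,0,0,0,0,0,1]'

```text
clock: 16.08
eef_pos: [524.6, -89.3, 137.7]
eef_rot: [3.139, -0.001, 1.443]
wrist_force: [7.7, 2.8, -3.6]
finger_gap: 13.3
finger_force: 35.0
```

Request:
jog_arm --rows '[-0.1,0.01,0,0,0,0,1,-0.1,0.01,0,0,0,0,1,0,0,0,0,0,0,1,0,0,0,0,0,0,1]'

```text
clock: 16.42
eef_pos: [523.6, -89.2, 137.8]
eef_rot: [3.137, -0.001, 1.443]
wrist_force: [17.4, 2.9, -8.1]
finger_gap: 13.7
finger_force: 35.0
```

Request:
jog_arm --rows '[-0.05,0.01,0,0,0,0,1,0,0,0,0,0,0,1,0,0,0,0,0,0,1,0,0,0,0,0,0,1,0,0,0,0,0,0,1,0,0,0,0,0,0,1]'

```text
clock: 16.92
eef_pos: [523.4, -89.2, 137.8]
eef_rot: [3.136, -0.001, 1.443]
wrist_force: [20.0, 2.0, -10.1]
finger_gap: 13.1
finger_force: 35.0
```

Run:
```python
from cell import manip
import cv2,numpy as np
a,_=manip.camera('scene');b,_=manip.camera('wrist')
cv2.imwrite('pics/p6.png',np.hstack([cv2.resize(a[150:350,160:480],(448,280)),cv2.resize(b,(350,280))]))
s=manip.read_state();print(s['wrist_force'],s['eef_pos'],s['finger_force'],s['clock'])
```

```text
[ 19.47133708   1.82274795 -10.19840676] [523.40245637 -89.2115289  137.75895456] 35.004187524318695 17.0167
```

View pics/p6.png

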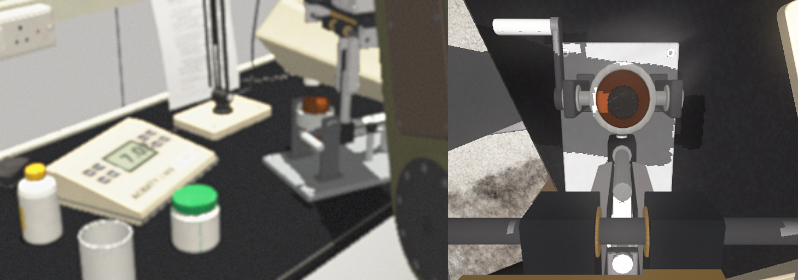

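The handle at (622,160) is gripped and points straight at the bottle. The bottle is upright with the crank to the left, and the jar, white bottle and beaker look untouched. The wrist reads about 19.5 N against the 8 N spring, so the arm is firmly on its stop.

```bash
python3 -c "
from cell import manip
print(manip.sign_off())"
```

```text
the job is handed in; nothing more can be done
None
```

The bottle was turned fully upside down and back upright, the crank was released, and the job was handed in at about 17 s with the sensor arm held against its stop; the jar, white bottle and beaker were not touched.

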